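# Slide the cone carriage to the post stop

## Robot

A 7-joint arm with a two-finger parallel gripper is mounted at the origin on a cart in front of the work surface, level with it; the furniture and walls round the work are solid. World frame = base frame: x ahead of the robot, y to its left, z up, the work surface at z = 0. Lengths are in m, angles in rad, forces in N, time in s.
With the tool pointing down it reaches from about 0.4 to 0.85 m from the base axis. Payload 10.4 kg.
Tool frame: the origin (TCP) lies midway between the tips of the shut fingers; the grasp point (between the pads) lies 19 mm behind it; x points along the fingers, y is the direction in which the jaws open and shut, and the axes are right-handed (so a half turn about x gives the same grasp; the last joint's range is limited). The gripper opens to 87 mm and grips with 3 to 60 N. Pads are 19 mm wide; open, the fingers measure 117 mm over their backs; the gripper's body (75 mm by 190 mm) begins 51 mm behind the grasp point.
Start: joints at [-1.244, 0.332, -0.065, 1.46, 0.022, 1.35, -0.088], TCP at [0.214, 0.587, 0.223] pointing down, gripper open.
Joint ranges: [-2.6, 2.6], [-0.5, 2.12], [-1.47, 1.34], [0.16, 2.42], [-1.27, 4.41], [0.06, 2.06], [-2.6, 2.6]. Speed limits (rad/s): [2.22, 2.22, 2.79, 2.79, 3.14, 3.14, 3.14].

## Interface

Orientations are given as [roll, pitch, yaw] about the fixed x, y, z axes, in that order (R = Rz(yaw) Ry(pitch) Rx(roll)).
In Python, from plant import manip, optics gives the robot as it stands. The module is installed in compiled form; this text tells all that it offers.
- The arm moves only by the tool carry_out, never from a script. Its argument "increments" is a list of rows, each an object with "delta_pos": the shift along the tool's x, y, z in m, a list of three; "rotation": the turn, a rotation vector about the tool's x, y, z in rad, a list of three. A call has 1 to 8 rows; each row is the pose to reach, as a shift and turn from the pose measured when the call began, along the tool's axes at that moment; what a row does not reach only later rows make up. A row lasts 1/12 s, in which the tool goes at most 41.7 mm and 7.16 degrees, less where a joint would pass 70% of its speed; a pose out of reach is approached as far as the arm can. A call with a gripper value outside its range is refused whole. "jaw" is the opening, from 0 (shut) to 1 (fully open), set as the call begins (left out, the last holds). The fingers move at their own pace and stop on an object; "squeeze" is the grip in N (left out, the last holds). Time passes only in rows, so rows that repeat a pose let the fingers close. It gives the time, the measured TCP pose, the force and the opening at its end, in the units of the state.
- manip.sense(): the state, without advancing time (a new reading comes with each control period).
- optics.get_image(name): name is "scene" or "top" or "wrist"; returns the picture (420x560x3 uint8, red, green, blue); there is no depth.
- optics.calibration(name): a dict with "vfov" (degrees; the focal length in pixels is half the picture's height over the tangent of half this angle, whatever the lens; pixels are square), "cx", "cy" (the principal point, pixels), "distortion" ([k1, k2, p1, p2, k3] as OpenCV has them; the pictures are not rectified), "pose" (4x4, takes a point from camera to world coordinates). Camera axes: x right, y down, z forward; pixel columns grow to the right and rows downward; lengths in m; the calibration is good to about 2 mm. A picture is of the moment at which its call begins: read the wrist's pose just before it. calibration takes no time and is no camera call; for the wrist camera it gives the pose at the moment of the call.
- manip.hand_in(): hands the job in, once; it reports no verdict.
The state is a dict: "clock": time; "joint_pos": joint angles; "qd": joint speeds; "joint_efforts": joint torques, N m; "position": TCP position; "tcp_rot": TCP orientation; "force": force on the tool from outside, world axes, zero at the start; "torque": the same for the moment, N m; "finger_gap": finger opening in m.
Only numpy, scipy, OpenCV 4.12 (cv2) and the standard library are available. Lean on these libraries where they do the work, as an engineer would, in place of code of your own. Each camera call takes 0.05 s, during which the arm holds its last target.

## Task

Bring the sampler cone to its inspection position: with the fingertips press down the sprung plate in the middle of the carriage to free its brake and, keeping it pressed, push the carriage along the rail right up to the stop with the upright round post (not the plain stop), then let the plate spring up. Grip and lift nothing: the cone rides in its nest, and the carriage is not dragged with the brake on. Leave the vials, tape, tweezers and pen as they are.

Things in the scene. Friction and masses are not known exactly. Their poses are not given: they have to be found in the camera images.
- stage_rail: Low linear stage fixed to the desk: grey base plate 96 x 470 mm, 6 mm thick, with two parallel aluminium bars (tops 22 mm above the desk). Origin at the centre of its underside; its y axis runs along the rail (sliding direction), x across it, z up. Its place and yaw vary; the stops may be either way round.
- carriage_mid (a point): Middle of the aluminium carriage's deck, on the rail's centre line, 30 mm above the desk. Carriage 100 mm long (along the rail), 56 mm wide. Two cheeks (50 mm across the rail, 16 mm thick, tops 59 mm above the desk) stand on it, inner faces 28 mm either side of this point along the rail; valley open across the rail. Braked it resists about 7 N; with the plate down it slides with about 1 N.
- plate_top (a point): Centre of the top of the black ribbed sprung plate between the cheeks: 40 mm across the rail x 48 mm along it, top 39 mm above the desk when up. Goes down 4 mm; about 10 N to start, 12.5 N fully down. Pressed over 1 mm the brake is off; let go, it springs up and brakes the carriage. The fingertip on it may push against a cheek to move the carriage.
- press_plate (a joint): Travel of the sprung plate: 0 up (brake on), grows downward to 0.004 m fully pressed.
- carriage (a joint): Position of the carriage along the rail's y axis in m, 0 at the rail's middle, where it starts.
- post_stop: The marked stop: dark steel block 64 mm across the rail x 20 mm along it, top 40 mm above the desk, with an upright round steel post (14 mm diameter, top 68 mm above the desk) in its middle. Fixed, 160 to 200 mm from the rail's middle, at either end. Origin on the rail's centre line at desk level under the block's middle; the carriage touches it when carriage_mid is 60 mm away horizontally.
- plain_stop: The other stop, at the other end of the rail: the same block and screws without any post. Origin as for the post stop.
- cone: Loose metal sampler cone, 33 mm diameter, 15 mm high, lying in a shallow round nest on the carriage; origin at the centre of its underside. It rides along with the carriage and is not to be picked up.
- nest (a point): Centre of the floor of the cone's nest: a 46 mm square black block on the carriage, centred 65 mm from the rail's centre line on the side away from the robot, top 34 mm above the desk, with a recess 6 mm deep and 37 mm wide.
- vial_a: Small capped glass vial, 12 mm diameter, 34 mm high, standing on the desk before the rail; origin at the centre of its underside. Bystander.
- vial_b: A second such vial. Bystander.
- tape: Roll of brown tape lying flat behind the rail, 93 mm diameter, 48 mm high; origin at the centre of its underside. Bystander.
- tweezers1: Steel tweezers, 122 x 12 x 10 mm, lying behind the rail; origin at the centre of the underside. Bystander.
- pen: Black pen, 145 x 12 x 9 mm, lying before the rail; origin at the centre of the underside. Bystander.

How it is judged:
On the way, in this order (a step that is already met when the one before it is completed fails the run):
1. the sprung plate is pressed while the carriage still stands where it was found (within 10 mm) (value of joint press_plate above 0.0015 m and value of joint carriage between -0.01 and 0.01 m), for 0.1 s.
2. the carriage has been pushed up to the post stop with the plate still pressed (horizontal distance between carriage_mid and post_stop below 0.063 m and value of joint press_plate above 0.001 m), for 0.1 s.
At the end, for the whole second after the job is handed in: The carriage stands still against the post stop (gap under 3 mm), the sprung plate is up again (within 1 mm) so the brake is on, and the cone is in its nest (within 8 mm of its centre) (horizontal distance between carriage_mid and post_stop below 0.063 m and value of joint press_plate below 0.001 m and distance between cone and nest below 0.008 m and velocity of joint carriage between -0.005 and 0.005 m/s); the robot touches nothing.
It fails at once if the carriage is dragged (faster than 20 mm/s) with its brake on (plate pressed less than 1 mm) (value of joint press_plate below 0.001 m and (velocity of joint carriage above 0.02 m/s or velocity of joint carriage below -0.02 m/s)).
It fails at once if the cone is lifted or knocked from its nest (more than 8 mm) (not (distance between cone and nest below 0.008 m)).
It fails at once if a bystander (vial, tape, tweezers, pen) is moved more than 15 mm (distance of any of vial_a, vial_b, tape, tweezers1, pen from where it was at the start of the episode above 0.015 m).
It fails at once if a vial is knocked over (angle between any of vial_a, vial_b's own z axis and vertical above 0.5 rad).
It also fails if it takes over 40 s, if anything falls off the work surface, if the arm or the gripper's body presses on something with over 40 N, if the wrist force passes 120 N, or if a joint passes its speed limit or range.

## Working session

There is one attempt and no reset: what is moved stays moved. The work goes in short steps, Python scripts to look and compute and a tool call to move; the robot and the scene stay as the last step left them, time stands still between calls to the robot, and variables do not carry over. Pictures are saved under pics/ and viewed, and the job is handed in when it is done.

Besides the shell and the picture viewer there is one more tool, called after "Emit:" in YAML: its name, and indented under it one key for each argument. carry_out: Moves the arm, as the interface text tells. Its arguments: {"type":"object","properties":{"increments":{"type":"array","items":{"type":"object","properties":{"delta_pos":{"type":"array","items":{"type":"number"}},"rotation":{"type":"array","items":{"type":"number"}}}}},"jaw":{"type":"number"},"squeeze":{"type":"number"}},"required":["increments"]}

```bash
mkdir -p pics; python3 - <<'E'
from plant import manip, optics
import cv2, numpy as np
print(manip.sense())
for n in("scene","top"):
    im=optics.get_image(n); cv2.imwrite(f"pics/{n}0.png",im[:,:,::-1]); c=optics.calibration(n); print(n,c)
E
```

```text
{'clock': 0.0, 'joint_pos': array([-1.24362816,  0.33284423, -0.06470562,  1.46094631,  0.02157521,
        1.34987891, -0.08848034]), 'qd': array([-0.00052092, -0.00173247,  0.00013119, -0.0003701 ,  0.00043664,
        0.00129993, -0.00132063]), 'joint_efforts': array([-1.21768251e-03, -6.23262548e+01,  2.34896393e-02, -3.89898098e+01,
       -6.15761708e-02,  3.97128391e-02,  1.43211200e-04]), 'position': array([0.21403775, 0.58679976, 0.22176881]), 'tcp_rot': array([-1.54311995,  1.56941379, -1.89284751]), 'force': array([-0.04397152,  0.43395773, -1.0480019 ]), 'torque': array([ 0.00269855, -0.03629835,  0.04141284]), 'finger_gap': 0.08702798292409053}
scene {'vfov': 47.23438834843606, 'cx': 281.72142105799094, 'cy': 205.5073421094839, 'distortion': array([-0.17314997,  0.        ,  0.        ,  0.        ,  0.        ]), 'pose': array([[ 0.82420437, -0.31991737,  0.4672687 ,  0.06320912],
       [-0.56596462, -0.49342407,  0.66046706, -0.67995889],
       [ 0.01926673, -0.80881739, -0.58774419,  0.71493075],
       [ 0.        ,  0.        ,  0.        ,  1.        ]])}
top {'vfov': 56.161026381894615, 'cx': 279.8542989970131, 'cy': 210.74240692778693, 'distortion': array([-0.0490582,  0.       ,  0.       ,  0.       ,  0.       ]), 'pose': array([[-0.0040036 , -0.96883416,  0.24767789,  0.37913304],
       [-0.99997895,  0.00514346,  0.00395532,  0.05895096],
       [-0.00510597, -0.24765684, -0.96883436,  0.89325263],
       [ 0.        ,  0.        ,  0.        ,  1.        ]])}
```

View pics/scene0.png

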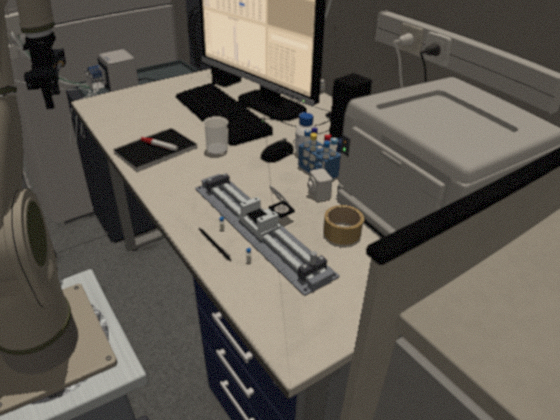

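View pics/top0.png

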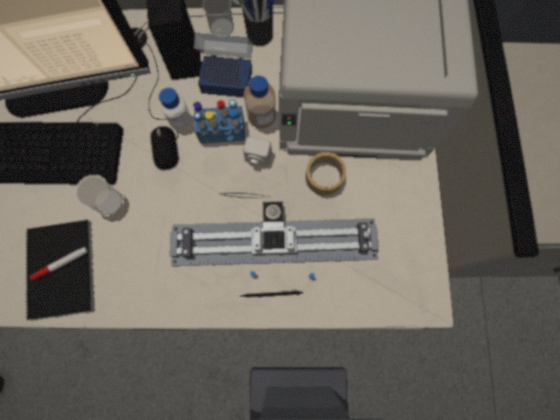

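The top view shows the rail from about (172,245) to (378,240). The carriage is near (273,238), the cone at (273,211), the vials at (253,274) and (312,276), and the pen at (271,293). I'll zoom in to tell which stop has the post.

```bash
python3 - <<'E'
import cv2, numpy as np
t=cv2.imread("pics/top0.png"); s=cv2.imread("pics/scene0.png")
a=cv2.resize(t[195:305,160:390],None,fx=3.4,fy=3.4,interpolation=cv2.INTER_CUBIC)
a=cv2.convertScaleAbs(a,alpha=1.5,beta=10);cv2.imwrite("pics/t1.png",a)
b=cv2.resize(s[165:295,185:345],None,fx=4.5,fy=4.5,interpolation=cv2.INTER_CUBIC)
cv2.imwrite("pics/s1.png",cv2.convertScaleAbs(b,alpha=1.5,beta=10))
E
```

```text
(no output)
```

View pics/t1.png

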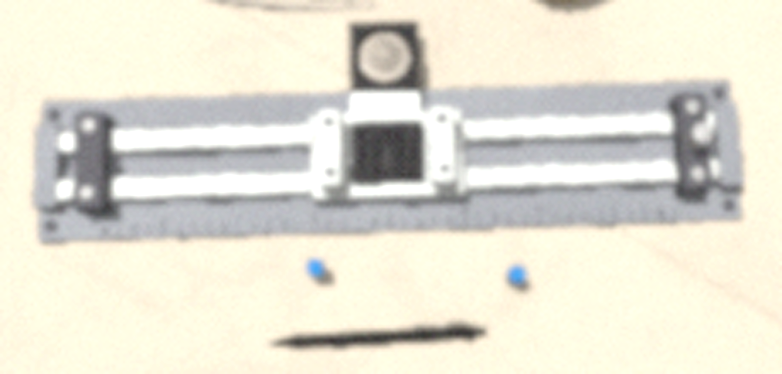

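View pics/s1.png

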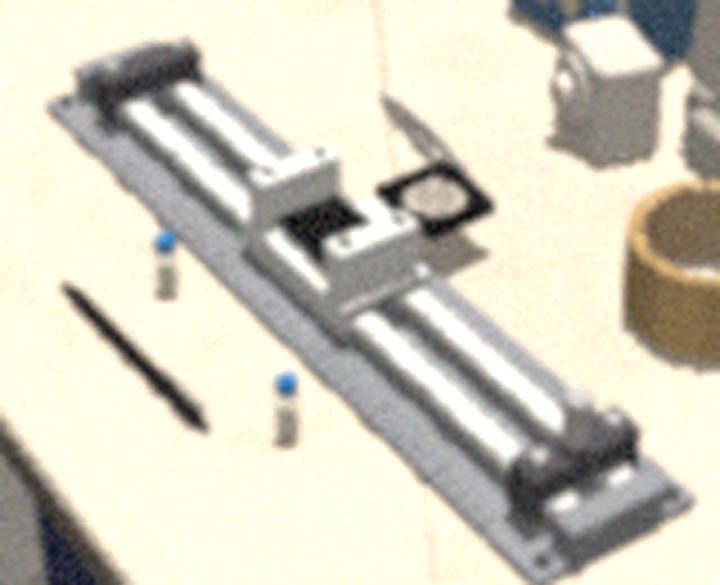

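The right-hand stop in the top view (the −y end) has a light lump at crop (703,130), leaning outward as a tall post would. The left stop only has its two screws. The black plate is at crop (385,153). Next I'll measure with masks and rays.

```bash
cat > h.py <<'E'
import cv2, numpy as np
from plant import manip, optics
def ray(c,uv):
    f=210/np.tan(np.radians(c["vfov"]/2))
    K=np.array([[f,0,c["cx"]],[0,f,c["cy"]],[0,0,1]])
    p=cv2.undistortPoints(np.array(uv,float).reshape(-1,1,2),K,np.array(c["distortion"])).reshape(-1,2)
    d=np.c_[p,np.ones(len(p))]@c["pose"][:3,:3].T
    return c["pose"][:3,3],d
def onz(c,uv,z):
    o,d=ray(c,uv); return o+d*((z-o[2])/d[:,2])[:,None]
def proj(c,P):
    f=210/np.tan(np.radians(c["vfov"]/2))
    K=np.array([[f,0,c["cx"]],[0,f,c["cy"]],[0,0,1]]); T=np.linalg.inv(c["pose"])
    r,_=cv2.Rodrigues(T[:3,:3]); return cv2.projectPoints(np.array(P,float).reshape(-1,3),r,T[:3,3],K,np.array(c["distortion"]))[0].reshape(-1,2)
E
python3 - <<'E'
from h import *
c=optics.calibration("top")
im=cv2.imread("pics/top0.png"); g=cv2.cvtColor(im,cv2.COLOR_BGR2GRAY); hsv=cv2.cvtColor(im,cv2.COLOR_BGR2HSV)
for th in (35,50,65,80):
    m=(g<th).astype(np.uint8); n,l,st,ce=cv2.connectedComponentsWithStats(m)
    for i in range(1,n):
        if st[i,4]>8 and 165<ce[i][0]<385 and 195<ce[i][1]<305: print(th,st[i],ce[i].round(1),onz(c,ce[i],.039)[0].round(4))
m=((hsv[...,0]>95)&(hsv[...,0]<125)&(hsv[...,1]>120)).astype(np.uint8);n,l,st,ce=cv2.connectedComponentsWithStats(m)
for i in range(1,n):
    if st[i,4]>4 and 165<ce[i][0]<385 and 250<ce[i][1]<305: print("vial",st[i],ce[i],onz(c,ce[i],.034)[0].round(4))
# base plate corners from crop
cr=np.array([[45,101],[731,82],[742,218],[40,242]]);uv=cr/3.4+[160,195]
print(onz(c,uv,.006).round(4))
scr=np.array([[88,125],[86,192],[692,105],[691,178],[703,130]]);uv=scr/3.4+[160,195]
print(onz(c,uv,.04).round(4)); print(onz(c,[[385/3.4+160,55/3.4+195]],.043))
E
```

```text
50 [277 203   5   6  13] [279.5 204.7] [0.6116 0.0633 0.039 ]
50 [278 216   4   4   9] [280.  218.1] [0.5806 0.0622 0.039 ]
50 [265 232  18  16 244] [273.4 239.5] [0.5322 0.0769 0.039 ]
50 [187 254   6   4  13] [190.1 256. ] [0.4965 0.2591 0.039 ]
50 [247 292  52   4  70] [275.2 293.7] [0.4152 0.0731 0.039 ]
65 [264 203  20  18  92] [275.8 209.9] [0.5995 0.0714 0.039 ]
65 [264 214   7   7  21] [266.2 218.1] [0.5806 0.093  0.039 ]
65 [184 230  10  29  97] [190.4 246.5] [0.5174 0.2594 0.039 ]
65 [263 232  21  16 316] [273.4 239.6] [0.5321 0.0768 0.039 ]
65 [359 234   2   9  17] [359.5 237.8] [ 0.5351 -0.1129  0.039 ]
65 [363 238   6   4  17] [365.2 239.5] [ 0.5312 -0.1252  0.039 ]
65 [359 248   9   6  34] [362.6 250.8] [ 0.5061 -0.1182  0.039 ]
65 [245 291  55   6 125] [273.6 293.7] [0.4153 0.0764 0.039 ]
80 [264 202  20  19 162] [274.3 211.3] [0.5963 0.0748 0.039 ]
80 [357 223  20  32 193] [362.5 240.5] [ 0.5289 -0.1192  0.039 ]
80 [177 229  18  30 254] [187.8 244.6] [0.5217 0.2653 0.039 ]
80 [263 232  21  17 335] [273.1 239.7] [0.5318 0.0777 0.039 ]
80 [289 253   8   2   9] [292.8 253.1] [0.502  0.0346 0.039 ]
80 [244 291  58   6 158] [272.7 293.8] [0.4151 0.0783 0.039 ]
vial [251 272   4   4   9] [252.55555556 273.33333333] [0.459  0.1222 0.034 ]
vial [310 274   4   4  12] [311.5 275.5] [ 0.4537 -0.0055  0.034 ]
[[ 0.5739  0.3098  0.006 ]
 [ 0.5847 -0.1579  0.006 ]
 [ 0.4919 -0.1594  0.006 ]
 [ 0.478   0.3073  0.006 ]]
[[ 0.5503  0.2709  0.04  ]
 [ 0.5063  0.2699  0.04  ]
 [ 0.5616 -0.123   0.04  ]
 [ 0.5136 -0.1197  0.04  ]
 [ 0.545  -0.1293  0.04  ]]
[[0.5955757  0.07718116 0.043     ]]
```

```bash
cat >> h.py <<'E'
from scipy.spatial.transform import Rotation as Ro
def toolR(s): return Ro.from_euler('xyz',s["tcp_rot"])
def plan(target,ydir):
    "shift in tool axes and rotvec to get tool x down, y along +-ydir"
    s=manip.sense();R=toolR(s);best=None
    for sg in(1,-1):
        y=sg*np.array([*ydir,0.])/np.linalg.norm(ydir);x=np.array([0,0,-1.]);z=np.cross(x,y)
        w=(R.inv()*Ro.from_matrix(np.c_[x,y,z])).as_rotvec()
        if best is None or np.linalg.norm(w)<np.linalg.norm(best):best=w
    print("t",s["clock"],"pos",s["position"].round(4),"F",s["force"].round(1),"q",s["joint_pos"].round(2),"gap",s["finger_gap"])
    print("R",R.as_matrix().round(3).tolist());print("shift",R.inv().apply(np.array(target)-s["position"]).round(4),"rot",best.round(4))
E
python3 - <<'E'
from h import *
plan([.532,.077,.14],[1,.026]); plan([.532,.077,.14],[-.026,1])
E
```

```text
t 0.1 pos [0.2141 0.5868 0.2219] F [-0.5  0.6 -0.3] q [-1.24  0.33 -0.06  1.46  0.02  1.35 -0.09] gap 0.08700964266524332
R [[-0.0, 0.343, 0.939], [-0.001, 0.939, -0.343], [-1.0, -0.001, 0.0]]
shift [ 0.0823 -0.3699  0.4734] rot [1.195e+00 8.000e-04 1.000e-03]
t 0.1 pos [0.2141 0.5868 0.2219] F [-0.5  0.6 -0.3] q [-1.24  0.33 -0.06  1.46  0.02  1.35 -0.09] gap 0.08700964266524332
R [[-0.0, 0.343, 0.939], [-0.001, 0.939, -0.343], [-1.0, -0.001, 0.0]]
shift [ 0.0823 -0.3699  0.4734] rot [-3.758e-01 -2.000e-04  1.200e-03]
```

Emit:
carry_out:
  increments:
    - {"delta_pos": [0.002, -0.023, 0.03], "rotation": [0.075, 0, 0]}
    - {"delta_pos": [0.004, -0.046, 0.06], "rotation": [0.15, 0, 0]}
    - {"delta_pos": [0.006, -0.069, 0.09], "rotation": [0.225, 0, 0]}
    - {"delta_pos": [0.008, -0.092, 0.12], "rotation": [0.3, 0, 0]}
    - {"delta_pos": [0.01, -0.115, 0.15], "rotation": [0.375, 0, 0]}
    - {"delta_pos": [0.012, -0.138, 0.18], "rotation": [0.45, 0, 0]}
    - {"delta_pos": [0.014, -0.161, 0.21], "rotation": [0.525, 0, 0]}
    - {"delta_pos": [0.016, -0.184, 0.237], "rotation": [0.6, 0, 0]}
  jaw: 0
  squeeze: 40

```text
clock: 0.77
position: [0.3746, 0.3306, 0.2058]
tcp_rot: [-0.963, 1.569, -1.917]
force: [0.8, 0.4, -0.9]
finger_gap: 0.0416
```

```bash
python3 - <<'E'
from h import *
plan([.532,.077,.18],[1,.026])
E
```

```text
t 0.7667 pos [0.3746 0.3306 0.2058] F [ 0.8  0.4 -0.9] q [-0.97  0.06  0.16  1.82 -0.01  1.26 -0.19] gap 0.041601596810190655
R [[-0.001, 0.816, 0.578], [-0.001, 0.578, -0.816], [-1.0, -0.001, 0.001]]
shift [ 0.0261 -0.0182  0.2979] rot [0.5906 0.0013 0.001 ]
```

Emit:
carry_out:
  increments:
    - {"delta_pos": [0.003, -0.002, 0.037], "rotation": [0.075, 0, 0]}
    - {"delta_pos": [0.006, -0.004, 0.074], "rotation": [0.15, 0, 0]}
    - {"delta_pos": [0.009, -0.007, 0.111], "rotation": [0.225, 0, 0]}
    - {"delta_pos": [0.012, -0.009, 0.148], "rotation": [0.3, 0, 0]}
    - {"delta_pos": [0.016, -0.011, 0.185], "rotation": [0.375, 0, 0]}
    - {"delta_pos": [0.019, -0.014, 0.222], "rotation": [0.45, 0, 0]}
    - {"delta_pos": [0.022, -0.016, 0.26], "rotation": [0.525, 0, 0]}
    - {"delta_pos": [0.026, -0.018, 0.298], "rotation": [0.59, 0.001, 0.001]}

```text
clock: 1.43
position: [0.5328, 0.0754, 0.18]
tcp_rot: [1.517, 1.57, -0.03]
force: [0.9, 0.5, -0.9]
finger_gap: 0.0006
```

```bash
python3 - <<'E'
from h import *
plan([.532,.077,.10],[1,.026])
c=optics.calibration("wrist"); im=optics.get_image("wrist"); cv2.imwrite("pics/w1.png",im[:,:,::-1]); import pickle; pickle.dump(c,open("w1.pkl","wb"))
print(c["pose"].round(3))
E
```

```text
t 1.4333 pos [0.5328 0.0754 0.18  ] F [ 0.9  0.5 -0.9] q [-0.64  0.17  0.46  1.77 -0.08  1.22 -0.13] gap 0.0005722642573039685
R [[0.0, 1.0, 0.023], [-0.0, 0.023, -1.0], [-1.0, 0.0, 0.0]]
shift [ 0.08   -0.0007 -0.0016] rot [-0.0028  0.     -0.0003]
[[ 1.     0.023  0.007  0.53 ]
 [ 0.024 -0.952 -0.304  0.157]
 [ 0.     0.304 -0.953  0.342]
 [ 0.     0.     0.     1.   ]]
```

View pics/w1.png

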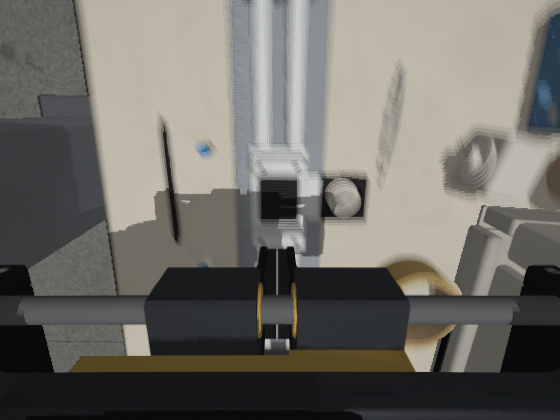

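The wrist view is slightly blurred by motion. The plate is at about (280,200) between the cheeks, with the cone at (343,198). The gripper hides the −y end, so I'll measure the plate again from here and then move to −y to check the post directly.

Emit:
carry_out:
  increments:
    - {"delta_pos": [0, 0, 0.035], "rotation": [0, 0, 0]}
    - {"delta_pos": [0, 0, 0.07], "rotation": [0, 0, 0]}
    - {"delta_pos": [0, 0, 0.105], "rotation": [0, 0, 0]}
    - {"delta_pos": [0, 0, 0.14], "rotation": [0, 0, 0]}
    - {"delta_pos": [0, 0, 0.17], "rotation": [0, 0, 0]}
    - {"delta_pos": [0, 0, 0.17], "rotation": [0, 0, 0]}
    - {"delta_pos": [0, 0, 0.17], "rotation": [0, 0, 0]}

```text
clock: 2.07
position: [0.5368, -0.1045, 0.1798]
tcp_rot: [0.27, 1.567, -1.293]
force: [-0.6, 1.3, -0.2]
finger_gap: 0.0003
```

```bash
python3 - <<'E'
from h import *
import pickle
c=optics.calibration("wrist"); im=optics.get_image("wrist"); cv2.imwrite("pics/w2.png",im[:,:,::-1]); pickle.dump(c,open("w2.pkl","wb"))
print(manip.sense()["position"])
c=pickle.load(open("w1.pkl","rb")); g=cv2.cvtColor(cv2.imread("pics/w1.png"),cv2.COLOR_BGR2GRAY)
m=np.zeros_like(g);m[170:230,255:305]=(g[170:230,255:305]<70);n,l,st,ce=cv2.connectedComponentsWithStats(m)
for i in range(1,n):
  if st[i,4]>100:
    x,y,w,h,_=st[i]; print(st[i],ce[i],onz(c,[ce[i],[x,y],[x+w,y+h]],.039).round(4))
E
```

```text
[ 0.53705299 -0.10257305  0.17972377]
[ 260  180   38   42 1483] [277.90424815 199.99190829] [[0.5338 0.0708 0.039 ]
 [0.516  0.0904 0.039 ]
 [0.5546 0.0483 0.039 ]]
```

View pics/w2.png

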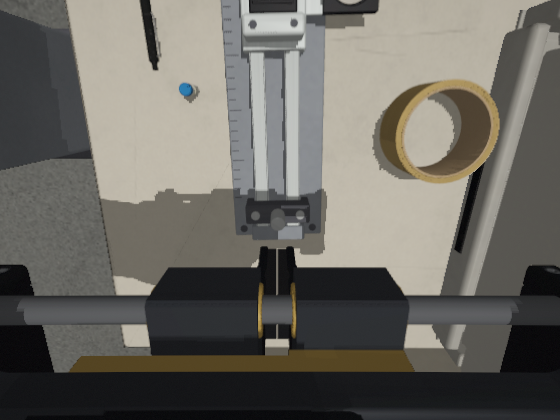

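The post is confirmed: it stands between two screws on this −y stop, with its top at about (278,220) and the block spanning (247–309, 200–222).

```bash
python3 - <<'E'
from h import *
import pickle
c=pickle.load(open("w2.pkl","rb"))
print("screws",onz(c,[[256,216],[302,216]],.042).round(4),"block back edge",onz(c,[[247,200],[309,199]],.04).round(4))
print("carr end",onz(c,[[244,51],[303,50]],.03).round(4), onz(c,[[244,51],[303,50]],.024).round(4))
plan([.532,.075,.13],[1,.024])
E
```

```text
screws [[ 0.5164 -0.1254  0.042 ]
 [ 0.5618 -0.125   0.042 ]] block back edge [[ 0.5076 -0.1095  0.04  ]
 [ 0.5683 -0.1081  0.04  ]]
carr end [[0.5069 0.0237 0.03  ]
 [0.5587 0.0249 0.03  ]] [[0.5064 0.0246 0.024 ]
 [0.5592 0.0258 0.024 ]]
t 2.1167 pos [ 0.5371 -0.1026  0.1797] F [-0.2  0.7 -0.5] q [-0.41  0.2   0.59  1.76 -0.11  1.22  0.21] gap 0.0006359844805181432
R [[0.001, 1.0, 0.01], [-0.003, 0.01, -1.0], [-1.0, 0.001, 0.003]]
shift [ 0.0491 -0.0033 -0.1778] rot [-0.0141  0.0033 -0.001 ]
```

Emit:
carry_out:
  increments:
    - {"delta_pos": [0, 0, -0.035], "rotation": [0, 0, 0]}
    - {"delta_pos": [0, -0.001, -0.07], "rotation": [0, 0, 0]}
    - {"delta_pos": [0.01, -0.002, -0.105], "rotation": [-0.014, 0.003, 0]}
    - {"delta_pos": [0.02, -0.003, -0.14], "rotation": [-0.014, 0.003, 0]}
    - {"delta_pos": [0.03, -0.003, -0.165], "rotation": [-0.014, 0.003, 0]}
    - {"delta_pos": [0.04, -0.003, -0.177], "rotation": [-0.014, 0.003, 0]}
    - {"delta_pos": [0.049, -0.003, -0.177], "rotation": [-0.014, 0.003, 0]}
    - {"delta_pos": [0.049, -0.003, -0.177], "rotation": [-0.014, 0.003, 0]}

```text
clock: 2.78
position: [0.5311, 0.0744, 0.1282]
tcp_rot: [-0.873, 1.568, -2.418]
force: [-0.5, -1.3, -0.6]
finger_gap: 0.0005
```

```bash
python3 - <<'E'
from h import *
import pickle
c=optics.calibration("wrist"); im=optics.get_image("wrist"); cv2.imwrite("pics/w3.png",im[:,:,::-1])
g=cv2.cvtColor(im,cv2.COLOR_RGB2GRAY)
print("tip px",proj(c,[manip.sense()["position"]]))
print("plate px expected",proj(c,[[.532,.075,.039]]))
plan([.532,.0745,.045],[1,.024])
E
```

```text
tip px [[278.26136598 264.53717147]]
plate px expected [[278.37106507 211.06775279]]
t 2.8333 pos [0.5317 0.0731 0.1292] F [-0.5 -1.2  0.3] q [-0.63  0.22  0.46  1.83 -0.11  1.11 -0.11] gap -0.0001053209762183026
R [[-0.001, 1.0, 0.024], [-0.002, 0.024, -1.0], [-1.0, -0.001, 0.002]]
shift [ 0.0842  0.0004 -0.0015] rot [-0.0004  0.0016  0.0009]
```

View pics/w3.png

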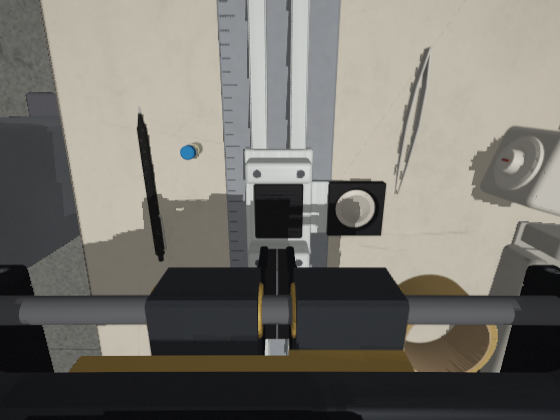

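The plate spans (253–304, 184–239), centred at (278.5, 211.5). That matches the expected (278.4, 211.1), so I'll descend.

Emit:
carry_out:
  increments:
    - {"delta_pos": [0.02, 0, -0.001], "rotation": [0, 0, 0]}
    - {"delta_pos": [0.04, 0, -0.001], "rotation": [0, 0, 0]}
    - {"delta_pos": [0.06, 0, -0.001], "rotation": [0, 0, 0]}
    - {"delta_pos": [0.075, 0, -0.001], "rotation": [0, 0, 0]}
    - {"delta_pos": [0.084, 0, -0.001], "rotation": [0, 0, 0]}
    - {"delta_pos": [0.084, 0, -0.001], "rotation": [0, 0, 0]}
    - {"delta_pos": [0.084, 0, -0.001], "rotation": [0, 0, 0]}

```text
clock: 3.42
position: [0.532, 0.0729, 0.0458]
tcp_rot: [-0.26, 1.569, -1.809]
force: [0.3, -0.1, 0.2]
finger_gap: 0.0004
```

Emit:
carry_out:
  increments:
    - {"delta_pos": [0.003, 0, 0], "rotation": [0, 0, 0]}
    - {"delta_pos": [0.006, 0, 0], "rotation": [0, 0, 0]}
    - {"delta_pos": [0.008, 0, 0], "rotation": [0, 0, 0]}
    - {"delta_pos": [0.01, 0, 0], "rotation": [0, 0, 0]}
    - {"delta_pos": [0.01, 0, 0], "rotation": [0, 0, 0]}

```text
clock: 3.83
position: [0.5329, 0.0729, 0.0368]
tcp_rot: [0.655, 1.569, -0.894]
force: [-2.6, -0.7, 11.8]
finger_gap: 0.0006
```

Emit:
carry_out:
  increments:
    - {"delta_pos": [0.001, 0, 0], "rotation": [0, 0, 0]}
    - {"delta_pos": [0.003, 0, 0], "rotation": [0, 0, 0]}
    - {"delta_pos": [0.004, 0, 0], "rotation": [0, 0, 0]}
    - {"delta_pos": [0.004, 0, 0], "rotation": [0, 0, 0]}

```text
clock: 4.17
position: [0.5332, 0.0731, 0.0352]
tcp_rot: [1.644, 1.57, 0.095]
force: [-11.9, -1.0, 28.4]
finger_gap: 0.0007
```

```bash
python3 - <<'E'
from h import *
plan([.5365,-.07,.033],[1,.024])
E
```

```text
t 4.1667 pos [0.5332 0.0731 0.0352] F [-11.9  -1.   28.4] q [-0.59  0.35  0.43  1.91 -0.18  0.92 -0.05] gap 0.00073352917903333
R [[0.001, 1.0, 0.022], [0.0, 0.022, -1.0], [-1.0, 0.001, -0.0]]
shift [0.0022 0.0002 0.1432] rot [-0.0022 -0.0001 -0.0013]
```

Emit:
carry_out:
  increments:
    - {"delta_pos": [0.002, 0, 0.004], "rotation": [0, 0, 0]}
    - {"delta_pos": [0.002, 0, 0.01], "rotation": [0, 0, 0]}
    - {"delta_pos": [0.002, 0, 0.018], "rotation": [0, 0, 0]}
    - {"delta_pos": [0.002, 0, 0.026], "rotation": [0, 0, 0]}
    - {"delta_pos": [0.002, 0, 0.034], "rotation": [0, 0, 0]}
    - {"delta_pos": [0.002, 0, 0.042], "rotation": [0, 0, 0]}
    - {"delta_pos": [0.002, 0, 0.048], "rotation": [0, 0, 0]}
    - {"delta_pos": [0.002, 0, 0.052], "rotation": [0, 0, 0]}

```text
clock: 4.83
position: [0.5346, 0.0209, 0.0353]
tcp_rot: [2.347, 1.568, 0.798]
force: [-10.7, 0.4, 24.4]
finger_gap: 0.0008
```

```bash
python3 - <<'E'
from h import *
im=optics.get_image("top")
cv2.imwrite("pics/t2.png",cv2.resize(im[195:305,160:390,::-1],None,fx=3.4,fy=3.4,interpolation=cv2.INTER_CUBIC))
im=optics.get_image("wrist");cv2.imwrite("pics/w4.png",im[:,:,::-1])
plan([.5365,-.07,.033],[1,.024])
E
```

```text
t 4.9333 pos [0.5346 0.0205 0.0352] F [-11.1  -1.6  24.8] q [-0.52  0.34  0.46  1.92 -0.19  0.92  0.05] gap 0.0003525936529069428
R [[0.002, 1.0, 0.021], [0.001, 0.021, -1.0], [-1.0, 0.002, -0.001]]
shift [0.0021 0.     0.0905] rot [-0.0034 -0.0011 -0.0016]
```

View pics/w4.png

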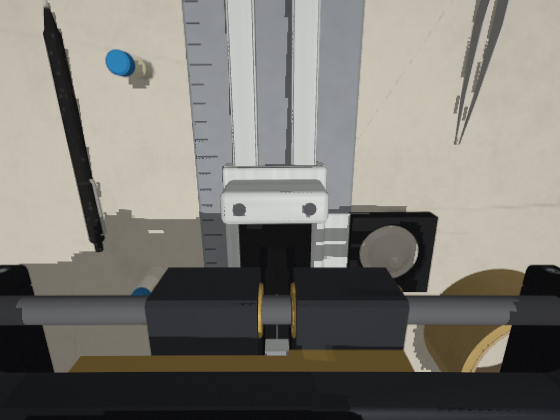

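The carriage rides with the fingertips, the cone at (388,250) is still in its nest, and the plate is fully down. I'll go on.

Emit:
carry_out:
  increments:
    - {"delta_pos": [0.002, 0, 0.006], "rotation": [0, 0, 0]}
    - {"delta_pos": [0.002, 0, 0.014], "rotation": [0, 0, 0]}
    - {"delta_pos": [0.002, 0, 0.024], "rotation": [0, 0, 0]}
    - {"delta_pos": [0.002, 0, 0.034], "rotation": [0, 0, 0]}
    - {"delta_pos": [0.002, 0, 0.044], "rotation": [0, 0, 0]}
    - {"delta_pos": [0.002, 0, 0.054], "rotation": [0, 0, 0]}
    - {"delta_pos": [0.002, 0, 0.062], "rotation": [0, 0, 0]}
    - {"delta_pos": [0.002, 0, 0.068], "rotation": [0, 0, 0]}

```text
clock: 5.6
position: [0.5365, -0.0483, 0.0353]
tcp_rot: [2.244, 1.567, 0.693]
force: [-8.7, 2.0, 24.1]
finger_gap: 0.0003
```

Emit:
carry_out:
  increments:
    - {"delta_pos": [0.002, 0, 0.003], "rotation": [0, 0, 0]}
    - {"delta_pos": [0.002, 0, 0.006], "rotation": [0, 0, 0]}
    - {"delta_pos": [0.002, 0, 0.009], "rotation": [0, 0, 0]}
    - {"delta_pos": [0.002, 0, 0.012], "rotation": [0, 0, 0]}

```text
clock: 5.93
position: [0.537, -0.0605, 0.0353]
tcp_rot: [2.419, 1.566, 0.868]
force: [-11.5, 0.4, 25.3]
finger_gap: 0.0005
```

Emit:
carry_out:
  increments:
    - {"delta_pos": [0.002, 0, 0.002], "rotation": [0, 0, 0]}
    - {"delta_pos": [0.002, 0, 0.004], "rotation": [0, 0, 0]}
    - {"delta_pos": [0.002, 0, 0.006], "rotation": [0, 0, 0]}
    - {"delta_pos": [0.002, 0, 0.006], "rotation": [0, 0, 0]}

```text
clock: 6.27
position: [0.5371, -0.0668, 0.0352]
tcp_rot: [2.544, 1.565, 0.992]
force: [-11.0, 0.1, 26.6]
finger_gap: 0.0001
```

Emit:
carry_out:
  increments:
    - {"delta_pos": [0.002, 0, 0.002], "rotation": [0, 0, 0]}
    - {"delta_pos": [0.002, 0, 0.004], "rotation": [0, 0, 0]}
    - {"delta_pos": [0.002, 0, 0.004], "rotation": [0, 0, 0]}

```text
clock: 6.52
position: [0.5372, -0.0673, 0.0352]
tcp_rot: [2.907, 1.56, 1.357]
force: [-13.6, 11.5, 29.3]
finger_gap: 0.0006
```

```bash
python3 - <<'E'
from h import *
im=optics.get_image("top");cv2.imwrite("pics/t3raw.png",im[:,:,::-1])
cv2.imwrite("pics/t3.png",cv2.convertScaleAbs(cv2.resize(im[195:305,260:390,::-1],None,fx=5,fy=5,interpolation=cv2.INTER_CUBIC),alpha=1.4))
c=optics.calibration("wrist");im=optics.get_image("wrist");cv2.imwrite("pics/w5.png",im[:,:,::-1]);import pickle;pickle.dump(c,open("w5.pkl","wb"))
plan([.5365,-.07,.033],[1,.024])
E
```

```text
t 6.6167 pos [ 0.5372 -0.0674  0.0352] F [-14.2  12.9  27.5] q [-0.37  0.36  0.49  1.9  -0.22  0.93  0.25] gap 0.0005475397134887987
R [[0.002, 1.0, 0.021], [0.01, 0.021, -1.0], [-1.0, 0.002, -0.01]]
shift [ 0.0022 -0.0008  0.0026] rot [-0.0028 -0.0097 -0.0024]
```

View pics/w5.png

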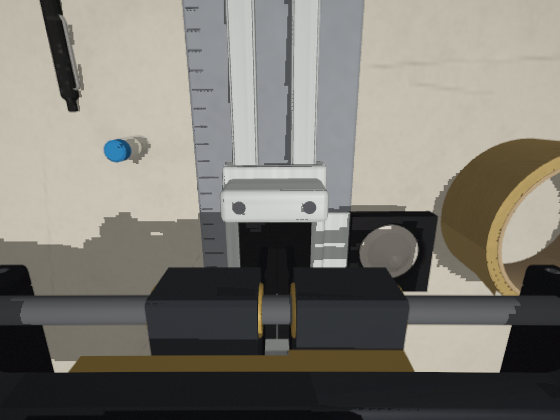

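View pics/t3.png

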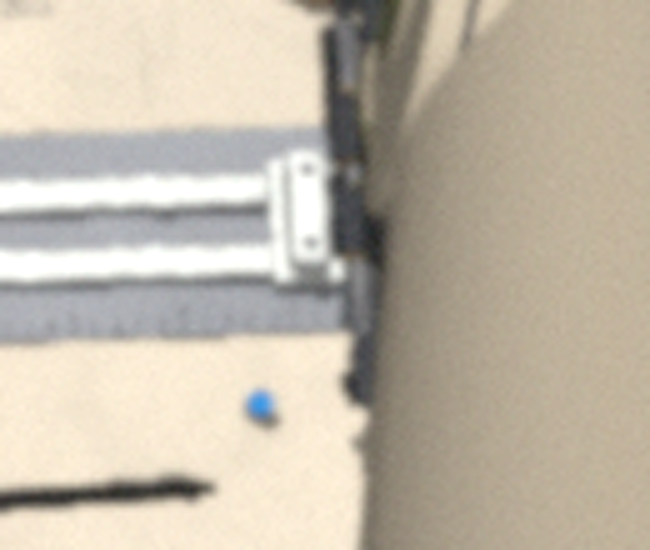

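The carriage is against the stop: the y force rose to +12 N, the carriage middle is at y≈−0.066 and the stop at about −0.126. The fingers haven't slipped and the cone is in its nest. I'll lift straight up with a slight push towards the stop.

Emit:
carry_out:
  increments:
    - {"delta_pos": [0.001, 0, 0.001], "rotation": [0, 0, 0]}
    - {"delta_pos": [-0.001, 0, 0.001], "rotation": [0, 0, 0]}
    - {"delta_pos": [-0.003, 0, 0.001], "rotation": [0, 0, 0]}
    - {"delta_pos": [-0.006, 0, 0.001], "rotation": [0, 0, 0]}
    - {"delta_pos": [-0.012, 0, 0], "rotation": [0, 0, 0]}
    - {"delta_pos": [-0.03, 0, 0], "rotation": [0, 0, 0]}
    - {"delta_pos": [-0.06, 0, 0], "rotation": [0, 0, 0]}
    - {"delta_pos": [-0.095, 0, 0], "rotation": [0, 0, 0]}

```text
clock: 7.28
position: [0.5358, -0.0685, 0.1302]
tcp_rot: [-3.083, 1.562, 1.65]
force: [1.4, 0.4, 0.3]
finger_gap: 0.0008
```

Emit:
carry_out:
  increments:
    - {"delta_pos": [-0.02, 0, -0.03], "rotation": [0, 0, 0]}
    - {"delta_pos": [-0.03, 0, -0.06], "rotation": [0, 0, 0]}
    - {"delta_pos": [-0.03, 0, -0.06], "rotation": [0, 0, 0]}
    - {"delta_pos": [-0.03, 0, -0.06], "rotation": [0, 0, 0]}

```text
clock: 7.62
position: [0.535, -0.0068, 0.1618]
tcp_rot: [3.013, 1.561, 1.466]
force: [0.0, -0.7, -0.3]
finger_gap: 0.0005
```

Emit:
carry_out:
  increments:
    - {"delta_pos": [0, 0, 0.03], "rotation": [0, 0, 0]}
    - {"delta_pos": [0, 0, 0.05], "rotation": [0, 0, 0]}
    - {"delta_pos": [0, 0, 0.05], "rotation": [0, 0, 0]}
    - {"delta_pos": [0, 0, 0.05], "rotation": [0, 0, 0]}

```text
clock: 7.95
position: [0.5358, -0.0591, 0.1609]
tcp_rot: [3.087, 1.562, 1.537]
force: [0.0, 1.6, -0.5]
finger_gap: 0.0007
```

```bash
python3 - <<'E'
from h import *
import pickle
c=optics.calibration("wrist");im=optics.get_image("wrist");cv2.imwrite("pics/w6.png",im[:,:,::-1]);pickle.dump(c,open("w6.pkl","wb"))
plan([.5365,-.07,.033],[1,.024])
E
```

```text
t 8.0 pos [ 0.5359 -0.0577  0.1609] F [ 1.1 -0.4  0.4] q [-0.44  0.2   0.52  1.8  -0.12  1.18  0.15] gap 0.0005920527177838196
R [[0.0, 1.0, 0.022], [0.01, 0.022, -1.0], [-1.0, 0.001, -0.01]]
shift [0.1278 0.0002 0.0136] rot [-0.0015 -0.0096 -0.0005]
```

View pics/w6.png

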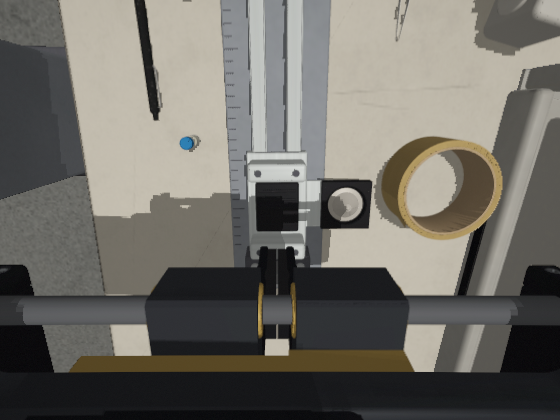

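The carriage still stands at the stop end with the cone nested at (345,205), but the gripper hides the contact itself. I'll shift further −y to see the gap.

Emit:
carry_out:
  increments:
    - {"delta_pos": [-0.01, 0, 0.025], "rotation": [0, 0, 0]}
    - {"delta_pos": [-0.02, 0, 0.055], "rotation": [0, 0, 0]}
    - {"delta_pos": [-0.02, 0, 0.06], "rotation": [0, 0, 0]}
    - {"delta_pos": [-0.02, 0, 0.06], "rotation": [0, 0, 0]}
    - {"delta_pos": [-0.02, 0, 0.06], "rotation": [0, 0, 0]}

```text
clock: 8.42
position: [0.5372, -0.1171, 0.1799]
tcp_rot: [-3.135, 1.561, 1.6]
force: [0.2, 0.5, -0.8]
finger_gap: 0.0006
```

```bash
python3 - <<'E'
from h import *
import pickle
c=optics.calibration("wrist");im=optics.get_image("wrist");pickle.dump(c,open("w7.pkl","wb"));cv2.imwrite("pics/w7raw.png",im[:,:,::-1])
cv2.imwrite("pics/w7.png",cv2.resize(im[70:270,200:400,::-1],None,fx=3,fy=3,interpolation=cv2.INTER_CUBIC))
print(manip.sense()["position"])
E
```

```text
[ 0.53718757 -0.11635446  0.17977246]
```

View pics/w7.png

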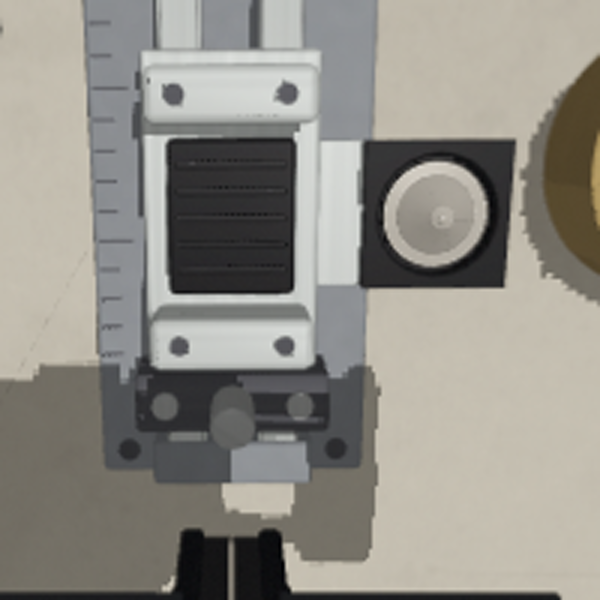

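The carriage touches the post stop with no visible gap at crop (232,370). The cone is nested at (437,213) and the gripper is clear. One numeric check before I hand in.

```bash
python3 - <<'E'
from h import *
import pickle
c=pickle.load(open("w7.pkl","rb"))
f=lambda p,z:onz(c,[np.array(p)/3+[200,70]],z)[0].round(4)
print("carr +y end",f([230,51],.03),"screws",f([165,406],.042),f([299,405],.042),"plate c",f([232,216],.039),"cone",f([437,213],.037),"nest",f([438,213],.034))
print("plate w/l at z=.039",f([167,216],.039)-f([297,216],.039),f([232,139],.039)-f([232,293],.039))
c=pickle.load(open("w2.pkl","rb"))
s=manip.sense();print(s["force"].round(2))
manip.hand_in()
E
```

```text
carr +y end [ 0.5344 -0.0159  0.03  ] screws [ 0.5158 -0.1253  0.042 ] [ 0.5595 -0.1239  0.042 ] plate c [ 0.5362 -0.0643  0.039 ] cone [ 0.6001 -0.0621  0.037 ] nest [ 0.601  -0.0623  0.034 ]
plate w/l at z=.039 [-0.0404 -0.0009  0.    ] [-0.0011  0.0469  0.    ]
[ 0.43  0.89 -0.3 ]
the job is handed in; nothing more can be done
```

The carriage is up against the post stop with the brake on and the cone in its nest. I handed the job in at about 8.5 s of the 40 s; it reports no verdict.

**What I did:** I confirmed in the wrist camera that the post is on the stop at the −y end. I then pressed the plate fully down with the shut fingers (about 25 N) while the carriage was still at its start. Keeping it pressed, I pushed the carriage about 140 mm until the force along the rail rose to 12 N at the stop. Finally I lifted straight up so the plate could spring back.

**Last checks:**
- **Stop:** no gap is visible in the last picture. The measured distance from carriage middle to stop is about 59–60 mm, against 60 mm at contact.
- **Cone:** it sits within about 1 mm of the nest's centre.
- **Robot:** it touches nothing, with only about 1 N of noise in the force reading.
- **Bystanders:** the one vial I could follow, the pen, the tape and the tweezers look undisturbed in the later pictures. I did not measure their positions again.
- **Plate up:** I judged this only from the picture. The plate's size at its raised height came out as 40 × 47 mm, against the given 40 × 48 mm. That is too coarse to prove it rose the last millimetre.

No checks failed. The sideways force across the rail reached about 14 N during the press, which is well within limits.

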